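# Slide the culture chamber into the warming plate's dock

### The job

Slide the taller of the two round steel culture chambers across the black warming plate, never lifting or tipping it, into the dock in the plate's far left part, as the robot sees it: push it along the fence past the spring roller until it meets the end stop, press it home there with about 10 N, never ramming it, and leave it held by the roller. The end stop is set differently each time, so feel for it. Leave the other things on the plate and the bench where they are.

Things in the scene. Friction and masses are not known exactly. Their poses are not given: they have to be found in the camera images.
- chamber: The task's chamber: plain steel cylinder with a glass window on top, 56 mm diameter, 34 mm tall, about 0.3 kg, loose, standing on the warming plate in one of three engraved parking rings (the rings lie in a row along the plate's near edge). Origin: centre of its underside; z up.
- plate: Black warming plate, 300 x 500 x 20 mm, fixed to the bench. Origin: centre of its underside, its top face 20 mm above; x points away from the robot and y to the left along its long side (at yaw 0).
- dock: The dock, screwed to the plate. Origin: on the plate's top face at the nominal seat (engraved circle): centre of the docked chamber's underside with the end stop at its middle setting. The chamber enters moving along dock +y. Far side (+x): fence with slippery white facing, 22 mm tall, 12 mm thick, its face at x = +28 mm from y = -95 to +29 mm; the docked chamber touches it.
- roller: The dock's white spring roller, on its near side: 16 mm diameter, top 23 mm above the plate. Origin: on its axis, at the height of the plate's top face; when free it is at dock x -27.5, y -16 mm. It yields up to 10 mm towards dock -x as the chamber is pushed past (10 to 18 N of push). Its housing behind it: dock x -73 to -51, y -38 to +6 mm, 22 mm tall.
- stop: Bracket of the end stop, fixed to the dock; origin on the plate's top face at dock x 0, y +28 mm. It carries the stop proper, a clamped aluminium block (36 mm along dock x, 14 mm thick, 22 mm tall) whose face towards the chamber is set anywhere from 6 mm before to 6 mm beyond this origin along dock y. Only the bracket is reported, not the block: its face must be felt.
- flat_chamber: Bystander on the plate: similar steel chamber, but flat: 62 mm diameter, 14 mm tall. Origin: centre of its underside. Leave alone.
- jar: Bystander on the plate: glass jar with steel lid, 46 mm diameter, 52 mm tall. Origin: centre of its underside. Leave alone.
- petri: Bystander on the bench: lidded glass dish, 64 mm diameter, 16 mm tall. Origin: centre of its underside. Leave alone.
- objective: Bystander on the plate, at its far right: steel microscope objective standing upright, 32 mm diameter, 52 mm tall. Origin: centre of its underside. Leave alone.
- driver: Bystander on the bench: screwdriver 160 mm long lying along its own x. Origin: on the bench under its middle. Leave alone.
- bottle: Bystander on the bench: amber glass bottle, 52 mm diameter, 100 mm tall. Origin: centre of its underside. Leave alone.

How it is judged:
On the way:
1. the chamber is pressed on the end stop with more than 6 N (contact force between chamber and stop above 6 N), for 0.1 s.
At the end, for the whole second after the job is handed in: The chamber stands still and upright on the plate in the dock, along the fence (within 3 mm of the seat across the dock), touching the end stop (more than 0.2 N; its centre therefore within 7.5 mm of the nominal seat along the dock) and pressed by the spring roller (more than 1 N) (y of chamber in the frame of dock between -0.0075 and 0.0075 m and x of chamber in the frame of dock between -0.003 and 0.003 m and contact force between chamber and stop above 0.2 N and contact force between chamber and roller above 1 N and angle between chamber's own z axis and vertical below 0.05 rad and linear speed of chamber below 0.01 m/s).
It fails at once if the chamber is lifted more than 4 mm off the plate (z of chamber in the frame of plate above 0.024 m).
It fails at once if the chamber is tipped by more than 8 degrees (angle between chamber's own z axis and vertical above 0.14 rad).
It fails at once if the chamber is rammed against the end stop with more than 30 N (contact force between chamber and stop above 30 N).
It fails at once if another thing on the plate or bench is moved by more than 10 mm (distance of any of flat_chamber, jar, petri, objective, driver, bottle from where it was at the start of the episode above 0.01 m).
It also fails if it takes over 61 s, if anything falls off the work surface, if the arm or the gripper's body presses on something with over 40 N, if the wrist force passes 120 N, or if a joint passes its speed limit or range.

### The arm

A 6-joint arm with a two-finger parallel gripper is mounted at the origin on the work surface. World frame = base frame: x ahead of the robot, y to its left, z up, the work surface at z = 0. Lengths are in m, angles in rad, forces in N, time in s.
With the tool pointing down it reaches from about 0.35 to 0.925 m from the base axis. Payload 6.4 kg.
Tool frame: the origin (TCP) lies at the very end of the fingers, on their centre line; the grasp point (between the pads) lies 19 mm behind it; x points along the fingers, z is the direction in which the jaws open and shut, and the axes are right-handed (so a half turn about x gives the same grasp; the last joint's range is limited). The gripper opens to 94 mm and grips with 3 to 60 N. Pads are 16 mm wide; open, the fingers measure 119 mm over their backs; the gripper's body (75 mm by 177 mm) begins 78 mm behind the grasp point.
Start: joints at [-1.32, 0.245, 1.558, -0, 1.339, -0.174], TCP at [0.268, -0.592, 0.183] pointing down, gripper open.
Joint ranges: [-3.13, 3.13], [-1.02, 2.26], [0.13, 2.54], [-0.95, 4.09], [0.21, 2.88], [-2.74, 2.74]. Speed limits (rad/s): [2.57, 2.57, 3.14, 3.14, 3.14, 3.14].

### API

Orientations are given as a 3x3 rotation matrix whose columns are the frame's x, y, z axes.
In Python, from workcell import monitor, read_camera, camera_params, workorder, finder gives the robot as it stands. The module is installed in compiled form; this text tells all that it offers.
- The arm moves only by the shell command python3 -m handwheel 'ROWS' [OPENING]. ROWS is text: rows parted by semicolons, each of 6 numbers parted by spaces: the shift along the world's x, y, z in mm, then the turn, a rotation vector about the world's x, y, z in degrees. In form: dx dy dz rx ry rz; .... A call has 1 to 10 rows; each row is the pose to reach, as a shift and turn from the pose commanded when the call began; what a row does not reach only later rows make up. A row lasts 1/10 s, in which the tool goes at most 50 mm and 8.59 degrees, less where a joint would pass 70% of its speed; a pose out of reach is approached as far as the arm can. A call with a gripper value outside its range is refused whole. OPENING is the closure, from 0 (fully open) to 1 (shut), set as the call begins (- or left out, the last holds). The fingers move at their own pace and stop on an object; the grip force is fixed at half the most. Time passes only in rows, so rows that repeat a pose let the fingers close. It gives the time, the measured TCP pose, the force and the opening at its end, in the units of the state.
- monitor.get_obs(): the state, without advancing time (a new reading comes with each control period).
- read_camera(name): name is "side" or "top"; returns the picture (400x640x3 uint8, blue, green, red); there is no depth.
- camera_params(name): a dict with "K" (3x3 intrinsics, pixels), "T" (4x4, takes a point from camera to world coordinates). Camera axes: x right, y down, z forward; pixel columns grow to the right and rows downward; lengths in m; the calibration is good to about 2 mm. A picture is of the moment at which its call begins. camera_params takes no time and is no camera call.
- workorder.hand_in(): hands the job in, once; it reports no verdict.
Trained networks look in the newest picture that a camera, given by its name, has taken for a name from the list of things; names that differ only in an ending like _2 or _b are one class to them, and where a whole thing is asked for, a point or a joint stands for the part that bears it (a point fixed in the world has none). Each returns a list of dicts, best first, with "confidence" (0 to 1); they miss things now and then, are a little off and sometimes report something else, mostly with a low value. They report only what shows in the picture. A call takes as long as a camera call.
- finder.outline_of(camera, thing): "pixels" (400x640 bool, what is visible of it) and "centre" ([column, row] in pixels, amid what is visible of it).
- finder.landmark_of(camera, thing): "centre" ([column, row] in pixels: a listed point, or the origin of a listed thing).
The state is a dict: "time": time; "joints": joint angles; "dq": joint speeds; "joint_torque": joint torques, N m; "tool_pos": TCP position; "orientation": TCP orientation; "force": force on the tool from outside, world axes, zero at the start; "ft_torque": the same for the moment, N m; "finger_gap": finger opening in m.
Only numpy, scipy, OpenCV 4.12 (cv2) and the standard library are available. Lean on these libraries where they do the work, as an engineer would, in place of code of your own. Each camera call takes 0.05 s, during which the arm holds its last target.

## Working session

There is one attempt and no reset: what is moved stays moved. The work goes in short steps, Python scripts to look and compute and a shell command to move; the robot and the scene stay as the last step left them, time stands still between calls to the robot, and variables do not carry over. Pictures are saved under pics/ and viewed, and the job is handed in when it is done.

```bash
mkdir -p pics; ls; python3 - <<'E'
from workcell import monitor, read_camera, camera_params
import cv2
o=monitor.get_obs()
print(o)
for n in("side","top"):
    cv2.imwrite(f"pics/{n}0.png",read_camera(n)); p=camera_params(n); print(n,p["K"].tolist(),p["T"].tolist())
E
```

```text
pics
{'time': 0.0, 'joints': array([-1.32011437e+00,  2.45798746e-01,  1.55902468e+00,  4.05944200e-06,
        1.33872089e+00, -1.74098274e-01]), 'dq': array([ 0.00011875,  0.0011686 ,  0.00033448, -0.00145895, -0.00075779,
       -0.00041682]), 'joint_torque': array([-2.05687560e-03, -4.15834880e+01, -3.14606774e+01,  6.83314819e-02,
        3.32346582e-02, -1.45760123e-04]), 'tool_pos': array([ 0.2677198 , -0.59158213,  0.1818495 ]), 'orientation': array([[-4.80308728e-04,  9.11129796e-01,  4.12119236e-01],
       [ 1.89163006e-03,  4.12119374e-01, -9.11127896e-01],
       [-9.99998096e-01,  3.41954456e-04, -1.92146505e-03]]), 'force': array([-0.04930073, -0.37146945,  0.49012982]), 'ft_torque': array([-0.01086523, -0.00281297,  0.01066379]), 'finger_gap': 0.09386660217393791}
side [[365.20280002450954, 0.0, 318.95592956124204], [0.0, 365.20280002450954, 205.76957380927797], [0.0, 0.0, 1.0]] [[-0.9715172665585484, -0.16157366781625282, 0.1733440239725886, 0.37463838636331115], [-0.23689841298395442, 0.6443931439777902, -0.7270740113084107, 0.6851259728370035], [0.005774314183517778, -0.7474298802314651, -0.6643156113120389, 0.6823627141385076], [0.0, 0.0, 0.0, 1.0]]
top [[377.9612836098453, 0.0, 315.91841943086496], [0.0, 377.9612836098453, 200.98454959327321], [0.0, 0.0, 1.0]] [[-0.0019502588177113152, -0.9941107166029616, 0.10835164800634074, 0.41424099260433045], [-0.9999210289757349, 0.003283818622815659, 0.012130636725244726, -0.007398932210412184], [-0.012415003127319186, -0.10831943348447902, -0.9940386149576635, 0.9807379123171993], [0.0, 0.0, 0.0, 1.0]]
```

View pics/top0.png

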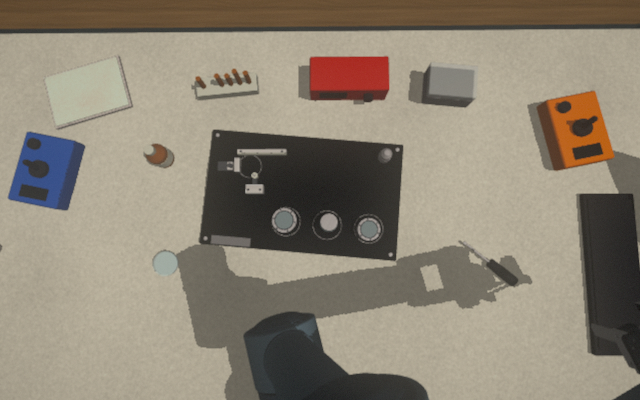

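View pics/side0.png

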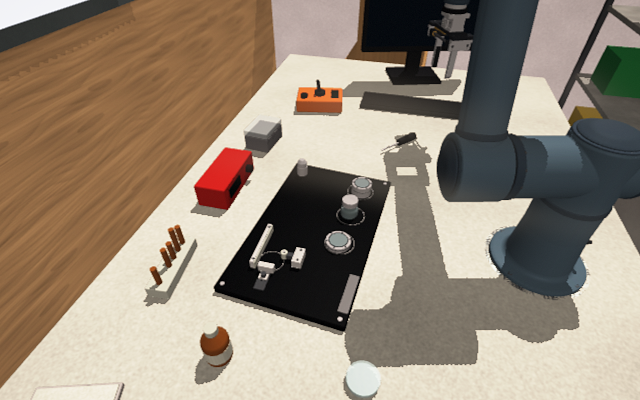

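```bash
cat > h.py <<'E'
import numpy as np, cv2
from workcell import monitor, read_camera, camera_params, workorder, finder
def ray(c,p):
    q=camera_params(c);K=q["K"];T=q["T"]
    d=T[:3,:3]@np.linalg.inv(K)@np.array([p[0],p[1],1.]);return T[:3,3],d
def onz(c,p,z):
    o,d=ray(c,p);return o+d*(z-o[2])/d[2]
def tri(p1,p2):
    a,d=ray("top",p1);b,e=ray("side",p2);d=d/np.linalg.norm(d);e=e/np.linalg.norm(e)
    s=np.linalg.lstsq(np.stack([d,-e],1),b-a,rcond=None)[0]
    return (a+s[0]*d+b+s[1]*e)/2,np.linalg.norm(a+s[0]*d-b-s[1]*e)
def proj(c,X):
    q=camera_params(c);T=np.linalg.inv(q["T"]);x=q["K"]@(T[:3,:3]@np.asarray(X)+T[:3,3]);return x[:2]/x[2]
E
python3 - <<'E'
from h import *
for t in ["chamber","dock","roller","stop","plate","jar","flat_chamber"]:
    r=[finder.landmark_of(c,t) for c in("top","side")]
    print(t,[[(np.round(x["centre"],1).tolist(),round(x["confidence"],2)) for x in q[:2]] for q in r])
    if r[0] and r[1]: print("  ",tri(r[0][0]["centre"],r[1][0]["centre"]), onz("top",r[0][0]["centre"],.02),onz("side",r[1][0]["centre"],.02))
E
```

```text
chamber [[([368.0, 231.9], 0.61)], [([357.4, 195.2], 0.71), ([264.9, 267.8], 0.22)]]
   (array([ 0.44740678, -0.12861451,  0.0047872 ]), np.float64(0.014367441970769494)) [ 0.43984131 -0.12730926  0.02      ] [ 0.4527826  -0.10988516  0.02      ]
dock [[([251.1, 164.3], 0.87), ([284.9, 221.7], 0.7)], [([273.5, 260.6], 0.82)]]
   (array([0.61050688, 0.17148871, 0.01815326]), np.float64(0.009837706211158224)) [0.61509564 0.17203601 0.02      ] [0.60473574 0.17309788 0.02      ]
roller [[([254.1, 178.3], 0.43)], [([285.6, 258.8], 0.56)]]
   (array([0.57802888, 0.16321524, 0.02268429]), np.float64(0.0002824575436845266)) [0.57834552 0.16366891 0.02      ] [0.57900265 0.16108974 0.02      ]
stop [[([239.8, 166.9], 0.61), ([253.3, 175.0], 0.21)], [([266.9, 268.1], 0.93)]]
   (array([0.60911193, 0.20068848, 0.02401944]), np.float64(0.0030589798588841976)) [0.60838419 0.20124422 0.02      ] [0.61214786 0.19771493 0.02      ]
plate [[([300.4, 191.4], 0.89), ([384.0, 157.3], 0.35)], []]
jar [[([327.9, 225.2], 0.82)], [([350.2, 215.0], 0.74), ([315.7, 230.3], 0.7)]]
   (array([ 0.45776426, -0.02595227,  0.01832459]), np.float64(0.0013223576902508473)) [ 0.45702979 -0.02597047  0.02      ] [ 0.45821503 -0.02413745  0.02      ]
flat_chamber [[([285.6, 220.9], 0.73)], [([339.4, 241.5], 0.75)]]
   (array([0.46729707, 0.08107756, 0.02493811]), np.float64(0.0013161778849296623)) [0.46823145 0.08159304 0.02      ] [0.46732773 0.07652448 0.02      ]
```

```bash
python3 - <<'E'
from h import *
t=read_camera("top");s=read_camera("side")
cv2.imwrite("pics/topz.png",cv2.resize(t[125:265,195:410],None,fx=3.7,fy=3.7,interpolation=cv2.INTER_CUBIC))
cv2.imwrite("pics/sidez.png",cv2.resize(s[155:330,210:400],None,fx=3.4,fy=3.4,interpolation=cv2.INTER_CUBIC))
E
```

```text
(no output)
```

View pics/topz.png

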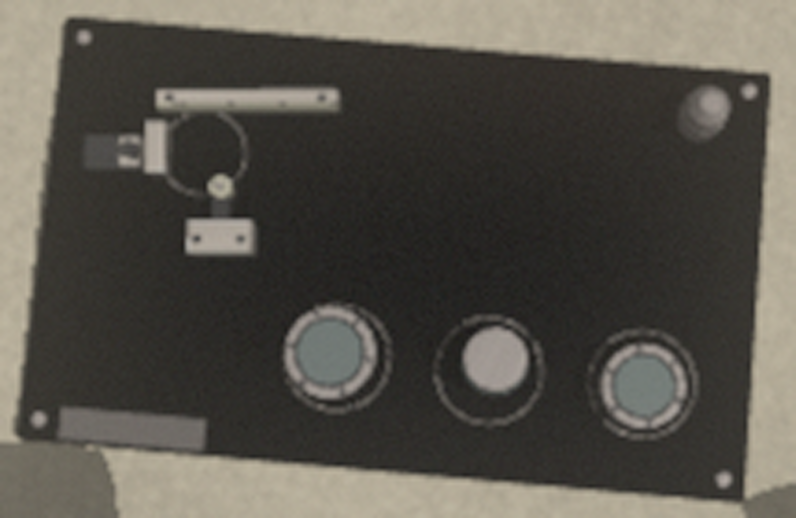

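View pics/sidez.png

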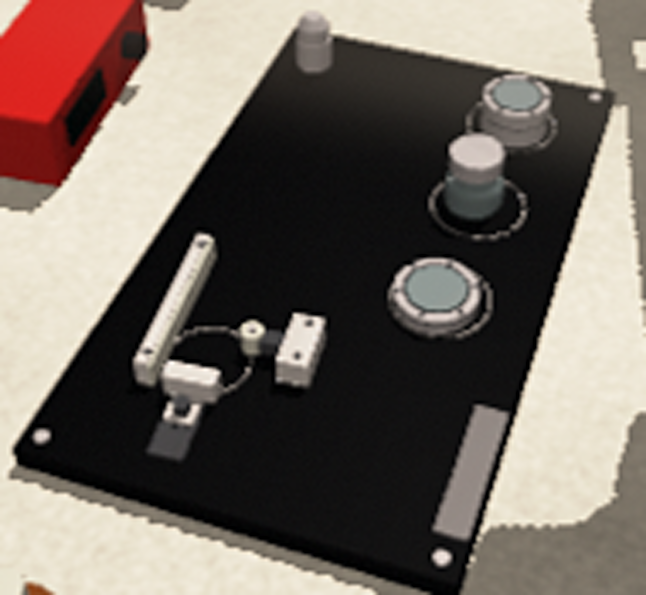

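```bash
python3 - <<'E'
from h import *
t=read_camera("top");s=read_camera("side")
cv2.imwrite("pics/topd.png",cv2.resize(t[140:205,210:300],None,fx=8,fy=8,interpolation=cv2.INTER_CUBIC))
cv2.imwrite("pics/sided.png",cv2.resize(s[215:295,235:315],None,fx=7,fy=7,interpolation=cv2.INTER_CUBIC))
cv2.imwrite("pics/topc.png",cv2.resize(t[205:255,340:400],None,fx=10,fy=10,interpolation=cv2.INTER_CUBIC))
cv2.imwrite("pics/sidec.png",cv2.resize(s[168:208,335:385],None,fx=12,fy=12,interpolation=cv2.INTER_CUBIC))
E
```

```text
(no output)
```

View pics/topd.png

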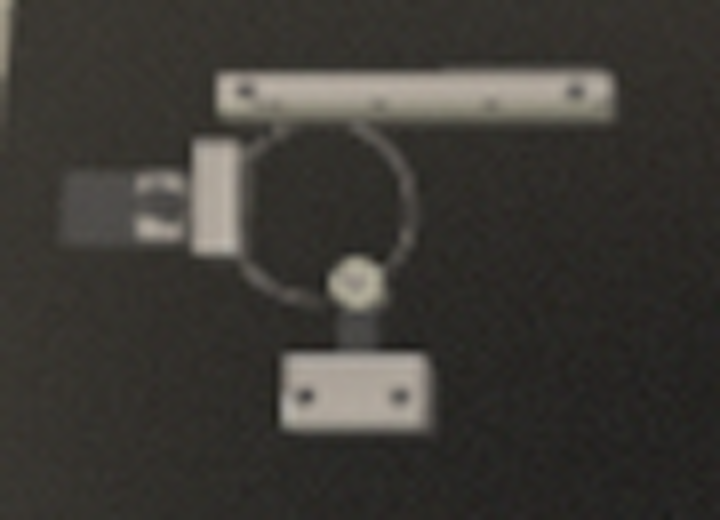

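View pics/sided.png

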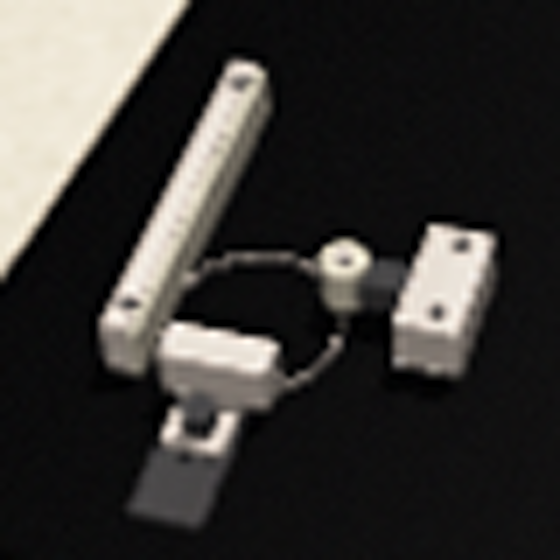

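View pics/topc.png

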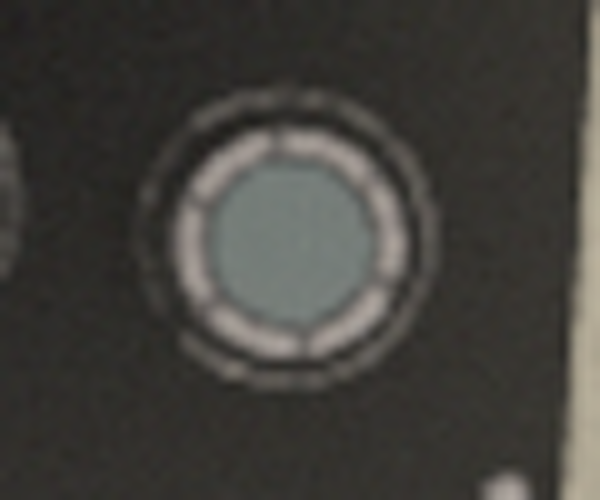

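View pics/sidec.png

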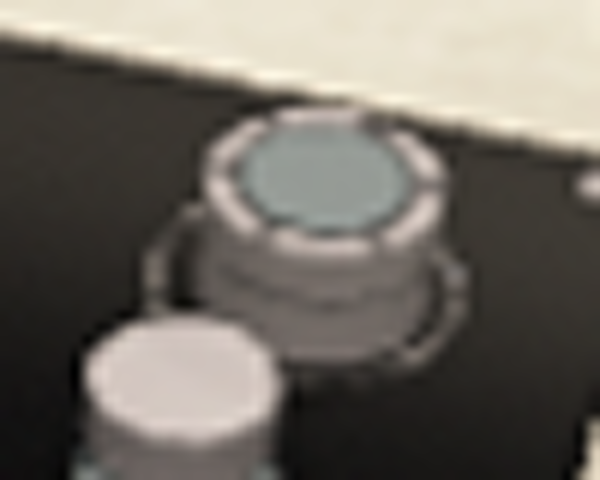

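```bash
python3 - <<'E'
from h import *
def o(p,f,x,y): return [x+(p[0]+.5)/f-.5,y+(p[1]+.5)/f-.5]
T=lambda a,b:o((a,b),8,210,140); S=lambda a,b:o((a,b),7,235,215)
for n,p,q in [("screwL",T(246,91),S(130,302)),("screwR",T(575,91),S(240,82)),("roller",T(355,281),S(345,258)),("hs1",T(305,396),S(437,312)),("hs2",T(400,396),S(462,244)),("cham",o((292,240),10,340,205),o((326,180),12,335,168))]:
    print(n,np.round(tri(p,q)[0],4),round(tri(p,q)[1],4),"top@.042",np.round(onz("top",p,.042),4),"side@.042",np.round(onz("side",q,.042),4))
p=o((292,240),10,340,205);print(onz("top",p,.054),onz("side",o((326,180),12,335,168),.054))
print("ring",onz("top",T(326,213),.02))
print("stopface",onz("top",T(241,196),.042), "fence face",onz("top",T(217,122),.02),onz("top",T(613,121),.02))
for c in("top","side"):
  print(finder.landmark_of(c,"plate"))
E
```

```text
screwL [0.644  0.1953 0.0447] 0.0009 top@.042 [0.6452 0.196  0.042 ] side@.042 [0.6447 0.1933 0.042 ]
screwR [0.6436 0.091  0.0443] 0.0009 top@.042 [0.6446 0.0913 0.042 ] side@.042 [0.6441 0.0889 0.042 ]
roller [0.5829 0.1599 0.0438] 0.0012 top@.042 [0.5838 0.1603 0.042 ] side@.042 [0.5828 0.1584 0.042 ]
hs1 [0.5466 0.175  0.0442] 0.0007 top@.042 [0.5473 0.1755 0.042 ] side@.042 [0.5469 0.1732 0.042 ]
hs2 [0.5466 0.1452 0.0444] 0.0005 top@.042 [0.5472 0.1456 0.042 ] side@.042 [0.547  0.1432 0.042 ]
cham [ 0.4464 -0.1249  0.0552] 0.0013 top@.042 [ 0.4475 -0.1266  0.042 ] side@.042 [ 0.4473 -0.142   0.042 ]
[ 0.4470905  -0.12503245  0.054     ] [ 0.44591939 -0.12650359  0.054     ]
ring [0.61013682 0.17399639 0.02      ]
stopface [0.61123901 0.19689748 0.042     ] fence face [0.64033257 0.20998906 0.02      ] [0.64003758 0.08122668 0.02      ]
[{'centre': [301.9, 195.3], 'confidence': 0.58}, {'centre': [487.3, 261.2], 'confidence': 0.2}]
[{'centre': [318.7, 231.9], 'confidence': 0.66}, {'centre': [396.5, 143.4], 'confidence': 0.51}]
```

```bash
python3 -m handwheel '18 47 0 0 0 -4; 40 105 0 0 0 -8; 60 155 0 0 0 -12; 80 210 -5 0 0 -16; 100 260 -10 0 0 -20; 120 313 -15 0 0 -24.3; 140 365 -20 0 0 -24.3; 160 417 -25 0 0 -24.3; 178.8 466 -32 0 0 -24.3; 178.8 466 -32 0 0 -24.3' 0; python3 -m handwheel '0 0 0 0 0 0; 0 0 0 0 0 0'; python3 -c "
from h import *
o=monitor.get_obs();print(o['orientation'].round(4))
cv2.imwrite('pics/s2.png',read_camera('side'))"
```

```text
time: 2.1
tool_pos: [0.447, -0.125, 0.1513]
orientation: [[0.001, 1.0, 0.0], [-0.001, 0.0, -1.0], [-1.0, 0.001, 0.001]]
force: [1.0, -1.7, 0.0]
finger_gap: 0.0941
time: 2.3
tool_pos: [0.4467, -0.126, 0.1511]
orientation: [[-0.0, 1.0, 0.003], [-0.0, 0.003, -1.0], [-1.0, -0.0, 0.0]]
force: [-0.4, 0.3, -0.5]
finger_gap: 0.0942
[[-0.0e+00  1.0e+00  3.4e-03]
 [-4.0e-04  3.4e-03 -1.0e+00]
 [-1.0e+00 -0.0e+00  4.0e-04]]
```

View pics/s2.png

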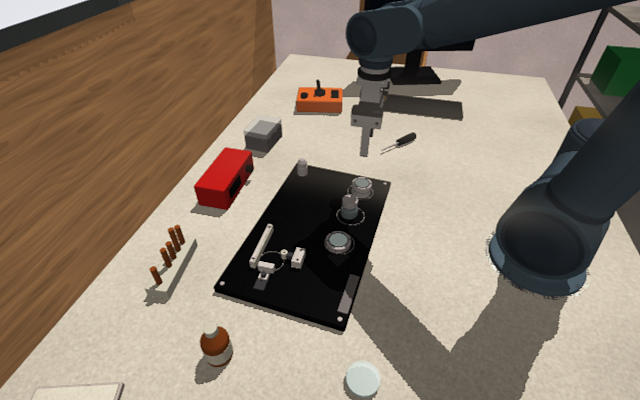

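The gripper hangs above the chamber (fingertips near (365,153), chamber at (361,186)), with its jaws along y. Next I descend.

```bash
python3 -m handwheel '0 0 -25 0 0 0; 0 0 -50 0 0 0; 0 0 -70 0 0 0; 0 0 -85 0 0 0; 0 0 -95 0 0 0; 0 0 -105 0 0 0; 0 0 -112 0 0 0; 0 0 -118 0 0 0; 0 0 -123 0 0 0; 0 0 -123 0 0 0' 0; python3 -c "
from h import *
s=read_camera('side')
cv2.imwrite('pics/s3.png',cv2.resize(s[100:250,270:440],None,fx=4,fy=4,interpolation=cv2.INTER_CUBIC))"
```

```text
time: 3.35
tool_pos: [0.4462, -0.1266, 0.0275]
orientation: [[-0.001, 1.0, 0.001], [0.0, 0.001, -1.0], [-1.0, -0.001, -0.0]]
force: [0.2, -0.3, 0.4]
finger_gap: 0.0935
```

View pics/s3.png

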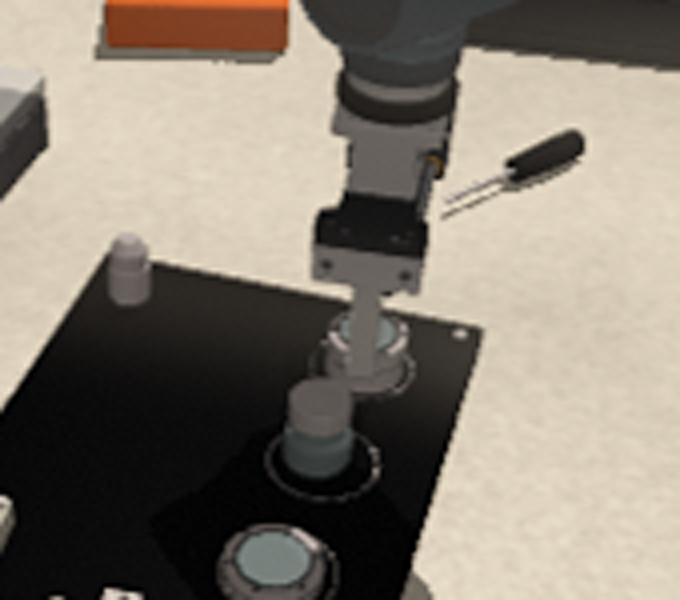

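Zoomed side view: the near finger sits centred in front of the chamber (~(362,345)), clear of the jar. Now I close.

```bash
python3 -m handwheel '0 0 0 0 0 0; 0 0 0 0 0 0; 0 0 0 0 0 0; 0 0 0 0 0 0; 0 0 0 0 0 0; 0 0 0 0 0 0; 0 0 0 0 0 0; 0 0 0 0 0 0' 1
```

```text
time: 4.2
tool_pos: [0.4465, -0.1266, 0.0281]
orientation: [[-0.0, 1.0, 0.001], [0.001, 0.001, -1.0], [-1.0, -0.0, -0.001]]
force: [-0.0, 2.6, 1.3]
finger_gap: 0.0547
```

```bash
python3 -m handwheel '4 0 0 0 0 0; 12 0 0 0 0 0; 22 0 0 0 0 0; 32 0 0 0 0 0; 42 0 0 0 0 0; 52 0 0 0 0 0; 62 0 0 0 0 0; 72 0 0 0 0 0; 80 3 0 0 0 0; 85 10 0 0 0 0' 1;  python3 -c "
from h import *
s=read_camera('side')
cv2.imwrite('pics/s4.png',cv2.resize(s[100:300,220:440],None,fx=3,fy=3,interpolation=cv2.INTER_CUBIC))"
```

```text
time: 5.2
tool_pos: [0.5329, -0.1174, 0.0282]
orientation: [[0.002, 1.0, 0.0], [-0.001, 0.0, -1.0], [-1.0, 0.002, 0.001]]
force: [-1.7, -2.7, 2.8]
finger_gap: 0.0547
```

View pics/s4.png

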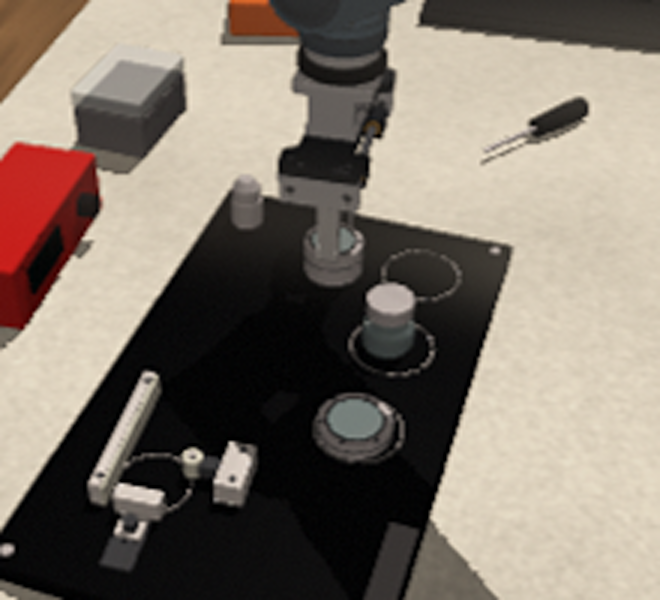

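The chamber slid along flat, away from its ring; jar and flat chamber are untouched. I carry on towards the dock entrance.

```bash
python3 -m handwheel '4 6 0 0 0 0; 10 17 0 0 0 0; 18 31 0 0 0 0; 26 46 0 0 0 0; 34 61 0 0 0 0; 42 76 0 0 0 0; 49 90 0 0 0 0; 56 104 0 0 0 0; 62 117 0 0 0 0; 66 129 0 0 0 0' 1;  python3 -m handwheel '2 13 0 0 0 0; 4 25 0 0 0 0; 6 37 0 0 0 0; 7 48 0 0 0 0; 7 58 0 0 0 0; 7 66 0 0 0 0; 7 71 0 0 0 0; 7 73 0 0 0 0; 7 73 0 0 0 0' 1; python3 -c "
from h import *
s=read_camera('side')
cv2.imwrite('pics/s5.png',cv2.resize(s[120:310,200:400],None,fx=3.1,fy=3.1,interpolation=cv2.INTER_CUBIC))"
```

```text
time: 6.25
tool_pos: [0.5982, 0.0132, 0.0281]
orientation: [[0.0, 1.0, 0.001], [-0.0, 0.001, -1.0], [-1.0, 0.0, 0.0]]
force: [-1.7, -4.0, 3.3]
finger_gap: 0.0545
time: 7.15
tool_pos: [0.6045, 0.0857, 0.0281]
orientation: [[0.0, 1.0, 0.0], [0.001, 0.0, -1.0], [-1.0, 0.0, -0.001]]
force: [-0.2, -1.5, 4.1]
finger_gap: 0.0545
```

View pics/s5.png

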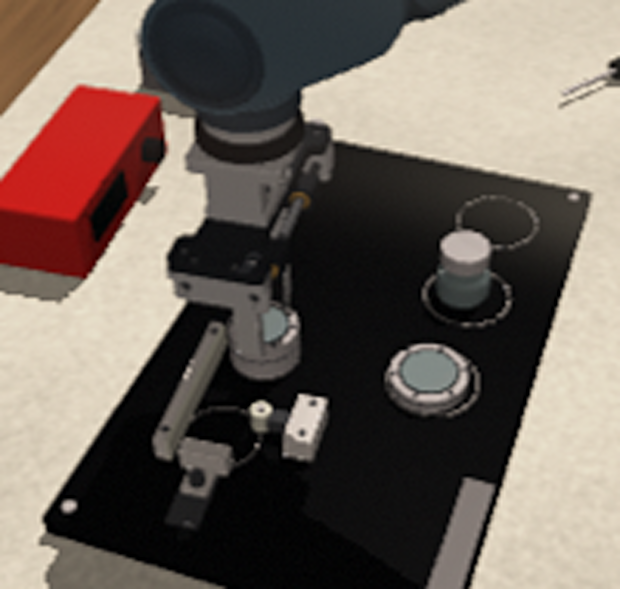

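The chamber is beside the fence's near end. I go a bit further in, then feel for the fence in +x.

```bash
python3 -m handwheel '0 4 0 0 0 0; 0 10 0 0 0 0; 0 16 0 0 0 0; 0 20 0 0 0 0; 0 20 0 0 0 0; 1.5 20 0 0 0 0; 3 20 0 0 0 0; 4 20 0 0 0 0; 5 20 0 0 0 0; 5 20 0 0 0 0' 1;  python3 -m handwheel '1 0 0 0 0 0; 1 0 0 0 0 0;1 0 0 0 0 0' 1
```

```text
time: 8.2
tool_pos: [0.6068, 0.1063, 0.028]
orientation: [[-0.007, 1.0, 0.001], [0.002, 0.001, -1.0], [-1.0, -0.007, -0.002]]
force: [-9.2, -0.1, 12.6]
finger_gap: 0.0551
time: 8.5
tool_pos: [0.6076, 0.1063, 0.0281]
orientation: [[-0.007, 1.0, 0.001], [0.002, 0.001, -1.0], [-1.0, -0.007, -0.002]]
force: [-8.8, -1.0, 12.6]
finger_gap: 0.0547
```

Contact with the fence (-9 N in x). I ease off 1 mm and open.

```bash
python3 -m handwheel '-1 0 0 0 0 0; -1.5 0 0 0 0 0;-1.5 0 0 0 0 0' 1; python3 -m handwheel '0 0 0 0 0 0; 0 0 0 0 0 0; 0 0 0 0 0 0; 0 0 0 0 0 0; 0 0 0 0 0 0' 0;python3 -m handwheel '0 0 8 0 0 0; 0 0 20 0 0 0; 0 -15 45 0 0 0; 0 -35 60 0 0 0; 0 -55 60 0 0 0;  0 -70 60 0 0 0; 0 -70 60 0 0 0; 0 -70 60 0 0 0' 1; python3 -c "
from h import *
s=read_camera('side')
cv2.imwrite('pics/s6.png',cv2.resize(s[120:310,200:400],None,fx=3.1,fy=3.1,interpolation=cv2.INTER_CUBIC))
s=read_camera('top')
cv2.imwrite('pics/t6.png',cv2.resize(s[120:260,195:410],None,fx=3.5,fy=3.5,interpolation=cv2.INTER_CUBIC))"
```

```text
time: 8.8
tool_pos: [0.6076, 0.1063, 0.028]
orientation: [[-0.003, 1.0, 0.001], [0.002, 0.001, -1.0], [-1.0, -0.003, -0.002]]
force: [-4.3, 0.4, 8.5]
finger_gap: 0.0542
time: 9.3
tool_pos: [0.6088, 0.1053, 0.0277]
orientation: [[-0.001, 1.0, 0.001], [0.0, 0.001, -1.0], [-1.0, -0.001, -0.0]]
force: [0.0, -0.4, 0.6]
finger_gap: 0.0915
time: 10.1
tool_pos: [0.6087, 0.0353, 0.0879]
orientation: [[-0.001, 1.0, 0.0], [0.0, 0.0, -1.0], [-1.0, -0.001, -0.0]]
force: [0.1, -0.4, 0.7]
finger_gap: 0.0333
```

View pics/s6.png

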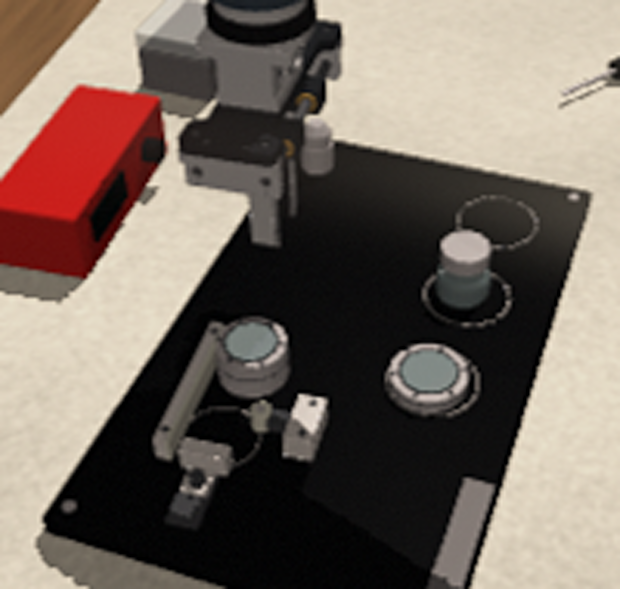

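View pics/t6.png

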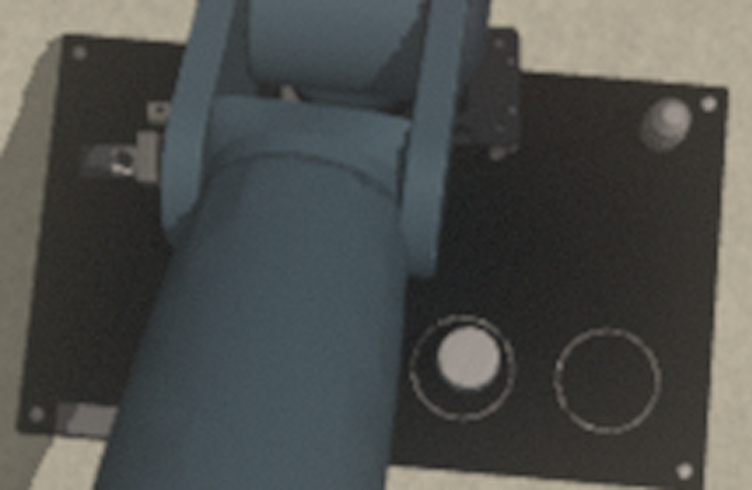

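```bash
python3 - <<'E'
from h import *
print(onz("side",[200+252.5/3.1-.5,120+342.5/3.1-.5],.054))
E
python3 -m handwheel '0 0 0 2 0 0; 0 0 -10 5 0 0; 0 0 -25 5 0 0; 0 0 -40 5 0 0; 0 0 -50 5 0 0; 0 0 -56 5 0 0; 0 0 -56 5 0 0' 1;
```

```text
[0.60658322 0.10493921 0.054     ]
time: 10.9
tool_pos: [0.6081, 0.0357, 0.0306]
orientation: [[-0.002, 1.0, 0.001], [0.087, 0.001, -0.996], [-0.996, -0.002, -0.087]]
force: [-0.2, 0.2, -0.4]
finger_gap: 0.0004
```

```bash
python3 -m handwheel '1 5 0 0 0 0; 1 10 0 0 0 0; 1 15 0 0 0 0; 1 19 0 0 0 0; 1 23 0 0 0 0; 1 26 0 0 0 0; 1 29 0 0 0 0; 1 32 0 0 0 0; 1 35 0 0 0 0; 1 38 0 0 0 0' 1; python3 -m handwheel '0 4 0 0 0 0; 0 8 0 0 0 0; 0 12 0 0 0 0; 0 16 0 0 0 0; 0 20 0 0 0 0; 0 20 0 0 0 0' 1;python3 -c "
from h import *
s=read_camera('side')
cv2.imwrite('pics/s7.png',cv2.resize(s[160:310,200:360],None,fx=4,fy=4,interpolation=cv2.INTER_CUBIC))"
```

```text
time: 11.9
tool_pos: [0.61, 0.0734, 0.032]
orientation: [[0.0, 1.0, 0.001], [0.087, 0.001, -0.996], [-0.996, 0.0, -0.087]]
force: [-0.2, -0.0, 0.8]
finger_gap: 0.0003
time: 12.5
tool_pos: [0.61, 0.0938, 0.0321]
orientation: [[0.0, 1.0, 0.001], [0.087, 0.001, -0.996], [-0.996, 0.0, -0.087]]
force: [0.3, 0.4, 1.0]
finger_gap: 0.0001
```

View pics/s7.png

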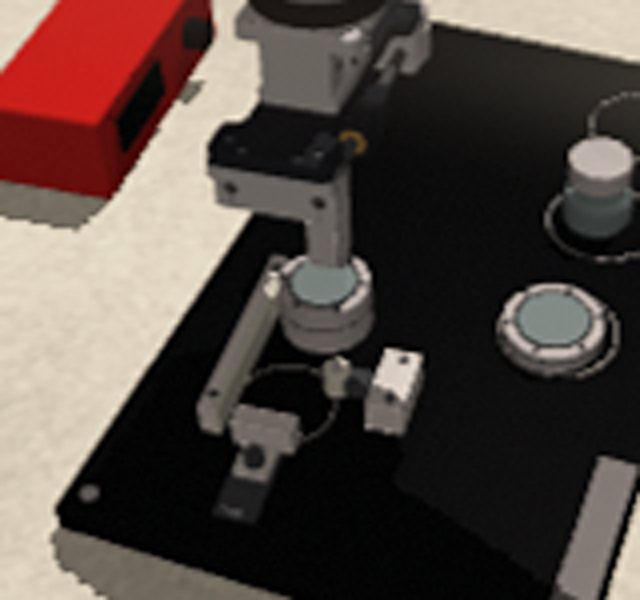

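```bash
python3 - <<'E'
from h import *
print(onz("side",[200+325.5/4-.5,160+282.5/4-.5],.054))
E
python3 -m handwheel '0 3 0 0 0 0; 0 6 0 0 0 0; 0 9 0 0 0 0; 0 12 0 0 0 0; 0 14 0 0 0 0; 0 14 0 0 0 0' 1;python3 -c "
from h import *
s=read_camera('side')
cv2.imwrite('pics/s8.png',cv2.resize(s[160:310,200:360],None,fx=4,fy=4,interpolation=cv2.INTER_CUBIC))"
```

```text
[0.60661337 0.10543726 0.054     ]
time: 13.15
tool_pos: [0.61, 0.1076, 0.0321]
orientation: [[0.0, 1.0, 0.001], [0.088, 0.001, -0.996], [-0.996, 0.0, -0.088]]
force: [-0.3, 1.1, 0.1]
finger_gap: 0.0004
```

View pics/s8.png

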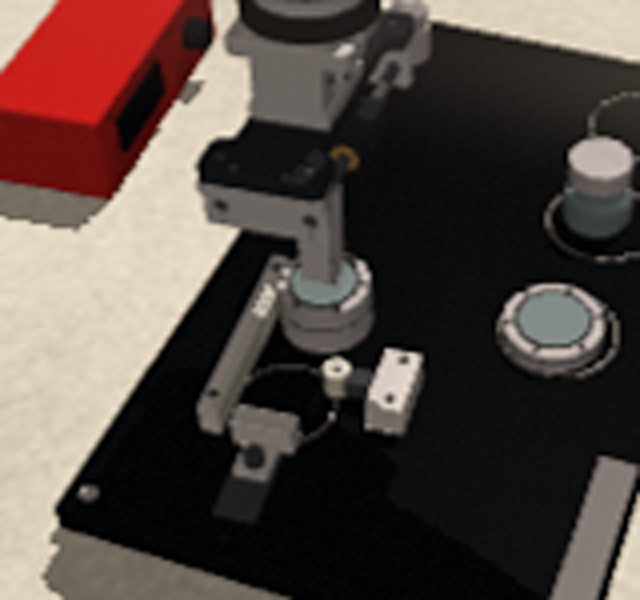

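```bash
python3 - <<'E'
from h import *
o=monitor.get_obs();print(o['tool_pos'],o['force'])
for p in [o['tool_pos'],[.61,.1076,.054],[.61,.1076,.06],[.6066,.105,.054],[.6066,.105,.02]]: print((proj("side",p)-[200,160])*4)
E
```

```text
[0.60999263 0.10758387 0.03207528] [ 0.45471244 -0.2163297   1.02601429]
[319.40731262 307.20267064]
[317.00342555 282.01745464]
[316.33714278 274.97429578]
[323.74830967 280.00059088]
[327.23834827 318.72901753]
```

```bash
python3 - <<'E'
from h import *
# s3: left finger, gap .0935, offset 270,100,x4
for dy in (.047,.0595):
  for z in (.0275,.05): print("s3",(proj("side",[.4462,-.1266+dy,z])-[270,100])*4)
# s6: offset 200,120 x3.1, gap .033
for dy in (.0167,.029):
  for z in (.0879,.11): print("s6",(proj("side",[.6087,.0353+dy,z])-[200,120])*3.1)
for z in (.032,.054): print("s7",(proj("side",[.61,.0938+.0,z])-[200,160])*4,(proj("side",[.61,.0938+.0125,z])-[200,160])*4)
s=read_camera('side')
cv2.imwrite('pics/s9.png',cv2.resize(s[200:250,250:310],None,fx=12,fy=12,interpolation=cv2.INTER_NEAREST))
E
```

```text
s3 [352.84123944 401.41230618]
s3 [355.40748535 376.23231949]
s3 [349.92605401 413.04767945]
s3 [352.4716239  387.81160703]
s6 [266.59659314 264.01394826]
s6 [265.0582593 242.7592377]
s6 [261.84670861 274.11300293]
s6 [260.21264763 252.81035198]
s7 [326.42407846 291.5342904 ] [320.06440063 305.80360837]
s7 [324.1746228  266.27361598] [317.68595732 280.5190061 ]
```

View pics/s9.png

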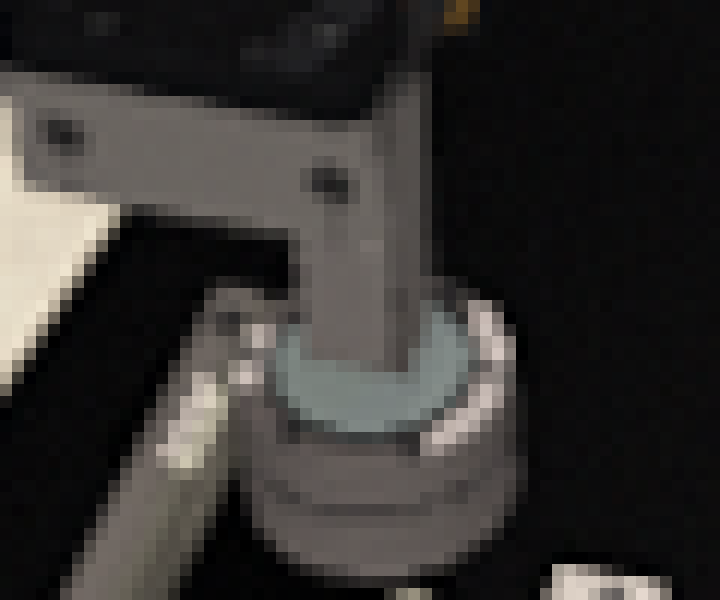

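The close-up shows the fingertip resting over the window (tip at about (364,360) in the crop), and the chamber has not moved. In the earlier pictures too, the visible finger ends sit about 20 mm higher than the reported TCP. I will back off and check that with the tip seen clear of anything.

```bash
python3 -m handwheel '0 0 10 0 0 0; 0 -20 15 0 0 0; 0 -45 15 0 0 0; 0 -70 10 0 0 0; 0 -80 0 0 0 0; 0 -80 0 0 0 0; 0 -80 0 0 0 0' 1; python3 -c "
from h import *
o=monitor.get_obs();print(o['tool_pos'],o['force'])
s=read_camera('side')
cv2.imwrite('pics/s10.png',cv2.resize(s[180:270,240:340],None,fx=7,fy=6.6,interpolation=cv2.INTER_NEAREST))
x,y,z=o['tool_pos']
for dz in(0,.01,.02,.022,.03): print(dz,(proj('side',[x,y+.0125-.087*dz,z+dz])-[240,180])*[7,6.6])
"
```

```text
time: 13.95
tool_pos: [0.6095, 0.0278, 0.0316]
orientation: [[-0.001, 1.0, 0.001], [0.088, 0.001, -0.996], [-0.996, -0.001, -0.088]]
force: [0.9, -0.7, 1.2]
finger_gap: 0.0004
[0.60948466 0.02777287 0.03155456] [ 0.85218836 -0.68187556  1.17048784]
0 [337.87001664 254.3970716 ]
0.01 [337.2110672  234.24518863]
0.02 [336.54359912 213.83278995]
0.022 [336.40906872 209.71860321]
0.03 [335.86744614 193.15479095]
```

View pics/s10.png

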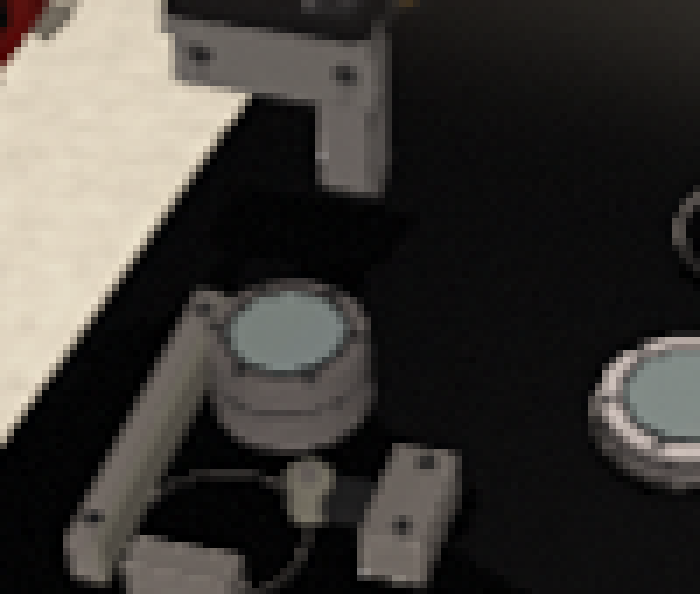

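The visible tip ends near row 193, about 20–25 mm above where the reported TCP projects. I lower carefully, watching force.

```bash
python3 -m handwheel '0 0 -4 0 0 0; 0 0 -8 0 0 0; 0 0 -12 0 0 0; 0 0 -16 0 0 0; 0 0 -19 0 0 0; 0 0 -19 0 0 0' 1; python3 -c "
from h import *
o=monitor.get_obs();print(o['tool_pos'],o['force'])
s=read_camera('side')
cv2.imwrite('pics/s11.png',cv2.resize(s[180:270,240:340],None,fx=7,fy=6.6,interpolation=cv2.INTER_NEAREST))
x,y,z=o['tool_pos']
for dz in(0,.01,.02,.03): print(dz,(proj('side',[x,y+.0-.087*dz,z+dz])-[240,180])*[7,6.6])
"
```

```text
time: 14.6
tool_pos: [0.6095, 0.0273, 0.0123]
orientation: [[-0.001, 1.0, 0.001], [0.087, 0.001, -0.996], [-0.996, -0.001, -0.087]]
force: [-0.3, 0.5, 1.1]
finger_gap: 0.0007
[0.60949085 0.02727215 0.01231934] [-0.33710182  0.49316618  1.14555433]
0 [350.67932809 267.44875353]
0.01 [350.11602483 247.84633913]
0.02 [349.54560944 227.99642949]
0.03 [348.96794638 207.89430761]
```

View pics/s11.png

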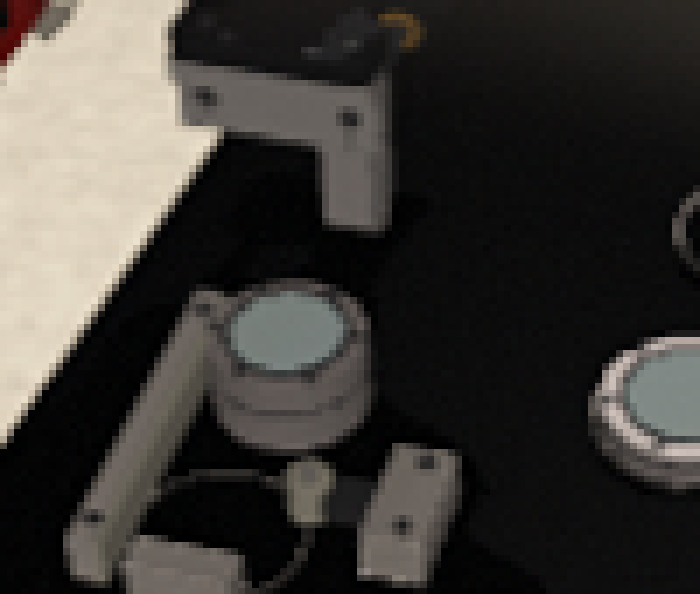

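Tip now ~12–14 mm above the plate, well below the chamber's top rim. I push again, slowly, watching force and the chamber.

```bash
python3 -m handwheel '0 6 0 0 0 0; 0 12 0 0 0 0; 0 18 0 0 0 0; 0 24 0 0 0 0; 0 30 0 0 0 0; 0 35 0 0 0 0; 0 40 0 0 0 0; 0 44 0 0 0 0; 0 48 0 0 0 0; 0 52 0 0 0 0' 1; python3 -m handwheel '0 3 0 0 0 0; 0 6 0 0 0 0; 0 8 0 0 0 0; 0 8 0 0 0 0' 1; python3 -c "
from h import *
s=read_camera('side')
cv2.imwrite('pics/s12.png',cv2.resize(s[180:270,240:340],None,fx=7,fy=6.6,interpolation=cv2.INTER_NEAREST))
"
```

```text
time: 15.65
tool_pos: [0.6101, 0.0792, 0.0131]
orientation: [[0.0, 1.0, 0.001], [0.087, 0.001, -0.996], [-0.996, 0.0, -0.087]]
force: [-0.4, -2.4, -0.8]
finger_gap: 0.0005
time: 16.05
tool_pos: [0.6099, 0.0875, 0.013]
orientation: [[-0.0, 1.0, 0.001], [0.088, 0.001, -0.996], [-0.996, 0.0, -0.088]]
force: [-0.2, 0.3, -1.1]
finger_gap: 0.0005
```

View pics/s12.png

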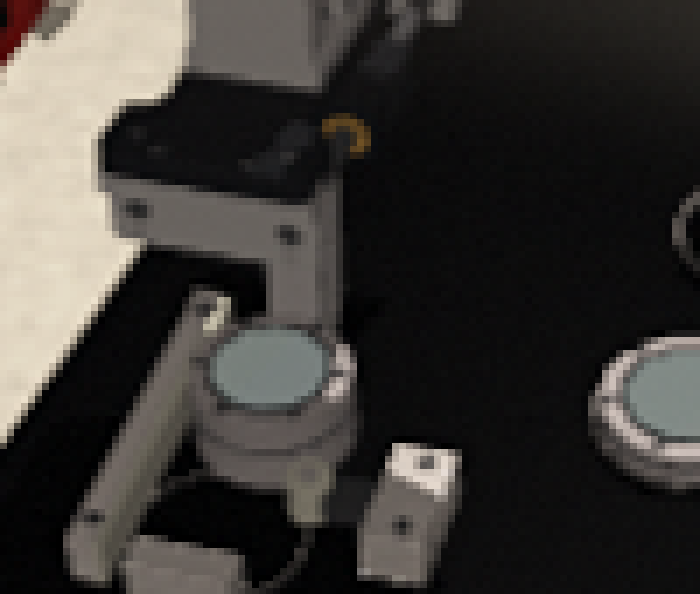

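```bash
python3 - <<'E'
from h import *
print(onz("side",[240+269.5/7-.5,180+368.5/6.6-.5],.054))
E
python3 -m handwheel '0 2 0 0 0 0; 0 4 0 0 0 0; 0 6 0 0 0 0; 0 8 0 0 0 0; 0 8 0 0 0 0' 1; python3 -m handwheel '0 2 0 0 0 0; 0 4 0 0 0 0; 0 4 0 0 0 0' 1
```

```text
[0.60781893 0.12356627 0.054     ]
time: 16.6
tool_pos: [0.6099, 0.0955, 0.013]
orientation: [[-0.0, 1.0, 0.001], [0.087, 0.001, -0.996], [-0.996, 0.0, -0.087]]
force: [-0.6, -0.4, 0.1]
finger_gap: 0.0007
time: 16.9
tool_pos: [0.6106, 0.099, 0.0133]
orientation: [[0.001, 1.0, 0.001], [0.087, 0.001, -0.996], [-0.996, 0.001, -0.087]]
force: [0.6, -2.7, 0.3]
finger_gap: 0.0001
```

Roller contact begins about here (chamber y ≈ 0.135). From here I take small steps.

```bash
for i in 1; do python3 -m handwheel '0 1 0 0 0 0; 0 2 0 0 0 0; 0 3 0 0 0 0; 0 4 0 0 0 0; 0 4 0 0 0 0' 1; done; python3 -m handwheel '0 1 0 0 0 0; 0 2 0 0 0 0; 0 3 0 0 0 0; 0 4 0 0 0 0; 0 4 0 0 0 0' 1;  python3 -c "
from h import *
s=read_camera('side')
cv2.imwrite('pics/s13.png',cv2.resize(s[180:290,220:340],None,fx=6,fy=5.4,interpolation=cv2.INTER_NEAREST))
"
```

```text
time: 17.4
tool_pos: [0.6095, 0.1026, 0.013]
orientation: [[-0.001, 1.0, 0.001], [0.086, 0.001, -0.996], [-0.996, -0.001, -0.086]]
force: [-0.5, -5.7, 1.2]
finger_gap: 0.0009
time: 17.9
tool_pos: [0.6093, 0.1063, 0.013]
orientation: [[-0.002, 1.0, 0.001], [0.086, 0.001, -0.996], [-0.996, -0.002, -0.086]]
force: [0.1, -7.3, 2.5]
finger_gap: 0.0005
```

View pics/s13.png

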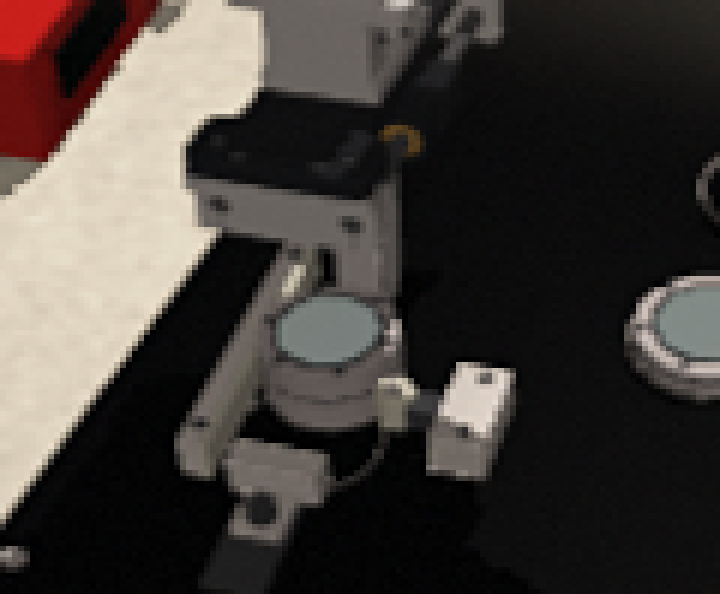

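Chamber upright between fence and roller, push ~7 N. Continue.

```bash
python3 -m handwheel '0 1 0 0 0 0; 0 2 0 0 0 0; 0 3 0 0 0 0; 0 4 0 0 0 0; 0 4 0 0 0 0' 1; python3 -m handwheel '0 1 0 0 0 0; 0 2 0 0 0 0; 0 3 0 0 0 0; 0 4 0 0 0 0; 0 4 0 0 0 0' 1;python3 -m handwheel '0 1 0 0 0 0; 0 2 0 0 0 0; 0 3 0 0 0 0; 0 4 0 0 0 0; 0 4 0 0 0 0' 1
```

```text
time: 18.45
tool_pos: [0.6092, 0.1103, 0.013]
orientation: [[-0.002, 1.0, 0.001], [0.086, 0.001, -0.996], [-0.996, -0.002, -0.086]]
force: [-2.3, -6.8, 2.6]
finger_gap: 0.0003
time: 18.95
tool_pos: [0.6091, 0.1144, 0.013]
orientation: [[-0.002, 1.0, 0.001], [0.086, 0.001, -0.996], [-0.996, -0.002, -0.086]]
force: [-2.5, -6.7, 3.3]
finger_gap: 0.0004
time: 19.45
tool_pos: [0.609, 0.1186, 0.013]
orientation: [[-0.003, 1.0, 0.001], [0.086, 0.001, -0.996], [-0.996, -0.002, -0.086]]
force: [-1.3, -5.8, 3.5]
finger_gap: 0.0006
```

```bash
python3 -m handwheel '0 1 0 0 0 0; 0 2 0 0 0 0; 0 3 0 0 0 0; 0 3 0 0 0 0' 1; python3 -m handwheel '0 1 0 0 0 0; 0 2 0 0 0 0; 0 3 0 0 0 0; 0 3 0 0 0 0' 1;python3 -c "
from h import *
s=read_camera('side')
cv2.imwrite('pics/s14.png',cv2.resize(s[180:290,220:340],None,fx=6,fy=5.4,interpolation=cv2.INTER_NEAREST))
"
```

```text
time: 19.85
tool_pos: [0.609, 0.1218, 0.013]
orientation: [[-0.003, 1.0, 0.001], [0.086, 0.001, -0.996], [-0.996, -0.002, -0.086]]
force: [-2.2, -6.2, 2.7]
finger_gap: 0.0008
time: 20.25
tool_pos: [0.6089, 0.1251, 0.0129]
orientation: [[-0.003, 1.0, 0.001], [0.087, 0.001, -0.996], [-0.996, -0.003, -0.087]]
force: [-2.4, -5.1, 2.5]
finger_gap: 0.0005
```

View pics/s14.png

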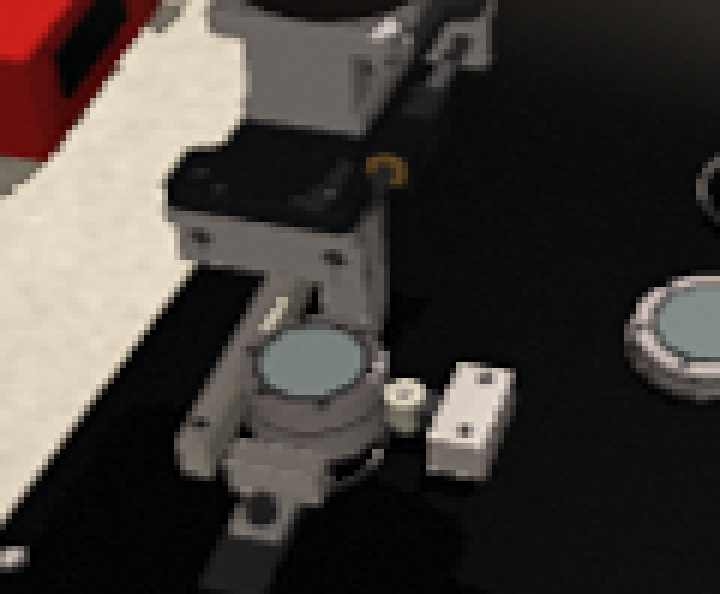

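Roller is fully pushed aside, and the chamber is nearing the stop. Fine steps now.

```bash
python3 -m handwheel '0 .7 0 0 0 0; 0 1.4 0 0 0 0; 0 2 0 0 0 0; 0 2 0 0 0 0' 1; python3 -m handwheel '0 .7 0 0 0 0; 0 1.4 0 0 0 0; 0 2 0 0 0 0; 0 2 0 0 0 0' 1;python3 -m handwheel '0 .7 0 0 0 0; 0 1.4 0 0 0 0; 0 2 0 0 0 0; 0 2 0 0 0 0' 1
```

```text
time: 20.7
tool_pos: [0.6092, 0.1273, 0.0128]
orientation: [[-0.002, 1.0, 0.001], [0.087, 0.001, -0.996], [-0.996, -0.002, -0.087]]
force: [-2.1, -4.1, 2.2]
finger_gap: 0.0006
time: 21.1
tool_pos: [0.6097, 0.1295, 0.0127]
orientation: [[-0.001, 1.0, 0.001], [0.088, 0.001, -0.996], [-0.996, -0.0, -0.088]]
force: [-2.1, -1.6, 0.1]
finger_gap: 0.0006
time: 21.5
tool_pos: [0.61, 0.1314, 0.0129]
orientation: [[0.0, 1.0, 0.001], [0.087, 0.001, -0.996], [-0.996, 0.0, -0.087]]
force: [-2.1, -1.4, 0.4]
finger_gap: 0.0
```

```bash
python3 -m handwheel '0 .5 0 0 0 0; 0 1 0 0 0 0; 0 1.5 0 0 0 0; 0 1.5 0 0 0 0' 1; python3 -m handwheel '0 .5 0 0 0 0; 0 1 0 0 0 0; 0 1 0 0 0 0' 1;python3 -m handwheel '0 .5 0 0 0 0; 0 1 0 0 0 0; 0 1 0 0 0 0' 1;python3 -c "
from h import *
s=read_camera('side')
cv2.imwrite('pics/s15.png',cv2.resize(s[180:290,220:340],None,fx=6,fy=5.4,interpolation=cv2.INTER_NEAREST))
"
```

```text
time: 21.9
tool_pos: [0.6101, 0.1328, 0.013]
orientation: [[0.0, 1.0, 0.001], [0.087, 0.001, -0.996], [-0.996, 0.0, -0.087]]
force: [-0.5, -2.3, -0.1]
finger_gap: 0.0007
time: 22.2
tool_pos: [0.6101, 0.1334, 0.0131]
orientation: [[0.0, 1.0, 0.001], [0.087, 0.001, -0.996], [-0.996, 0.0, -0.087]]
force: [-1.8, -4.2, -1.3]
finger_gap: 0.0007
time: 22.5
tool_pos: [0.6101, 0.1335, 0.0131]
orientation: [[-0.0, 1.0, 0.001], [0.085, 0.001, -0.996], [-0.996, 0.0, -0.085]]
force: [-1.4, -6.9, -1.1]
finger_gap: 0.0006
```

View pics/s15.png

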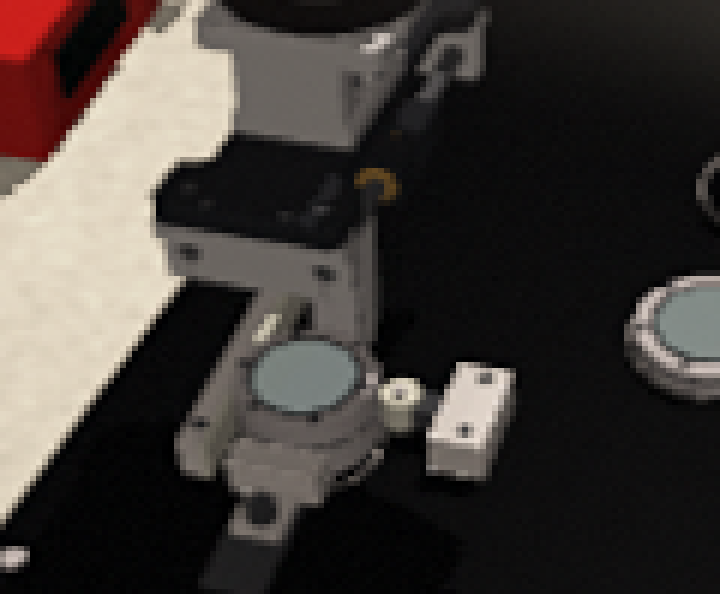

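The motion has stopped at TCP y 0.1335 with force rising about 2.7 N/mm: this is the end stop. I press to ~10–12 N and hold.

```bash
python3 -m handwheel '0 .5 0 0 0 0; 0 1 0 0 0 0; 0 1.5 0 0 0 0; 0 1.5 0 0 0 0; 0 1.5 0 0 0 0' 1
```

```text
time: 23.05
tool_pos: [0.6101, 0.1336, 0.0131]
orientation: [[-0.0, 1.0, 0.001], [0.083, 0.001, -0.997], [-0.997, -0.0, -0.083]]
force: [-2.0, -11.2, 0.3]
finger_gap: 0.0008
```

Pressed with 11 N at the stop, holding 0.3 s more, then backing straight off.

```bash
python3 -m handwheel '0 0 0 0 0 0; 0 0 0 0 0 0; 0 0 0 0 0 0' 1; python3 -m handwheel '0 -1 0 0 0 0; 0 -2.5 0 0 0 0; 0 -4 0 0 0 0; 0 -8 0 0 0 0; 0 -15 0 0 0 0; 0 -22 0 0 0 0; 0 -22 20 0 0 0; 0 -22 60 0 0 0; 0 -40 100 0 0 0; 0 -70 120 0 0 0' 1;python3 -m handwheel '0 -45 0 0 0 0; 0 -90 0 0 0 0; 0 -135 0 0 0 0; 0 -150 0 0 0 0; 0 -150 0 0 0 0' 1;python3 -c "
from h import *
s=read_camera('side')
cv2.imwrite('pics/s16.png',cv2.resize(s[170:310,210:400],None,fx=4,fy=4,interpolation=cv2.INTER_NEAREST))
s=read_camera('top')
cv2.imwrite('pics/t16.png',cv2.resize(s[125:265,195:410],None,fx=3.7,fy=3.7,interpolation=cv2.INTER_CUBIC))
"
```

```text
time: 23.35
tool_pos: [0.6101, 0.1336, 0.0131]
orientation: [[-0.0, 1.0, 0.001], [0.083, 0.001, -0.997], [-0.997, -0.0, -0.083]]
force: [-3.0, -11.6, 0.4]
finger_gap: 0.0006
time: 24.35
tool_pos: [0.6119, 0.0663, 0.1374]
orientation: [[0.006, 1.0, 0.003], [0.087, 0.003, -0.996], [-0.996, 0.006, -0.087]]
force: [1.7, -0.1, 1.2]
finger_gap: 0.0004
time: 24.85
tool_pos: [0.61, -0.0858, 0.1331]
orientation: [[0.001, 1.0, -0.003], [0.087, -0.003, -0.996], [-0.996, 0.0, -0.087]]
force: [-0.2, 0.1, -0.3]
finger_gap: 0.0005
```

View pics/s16.png

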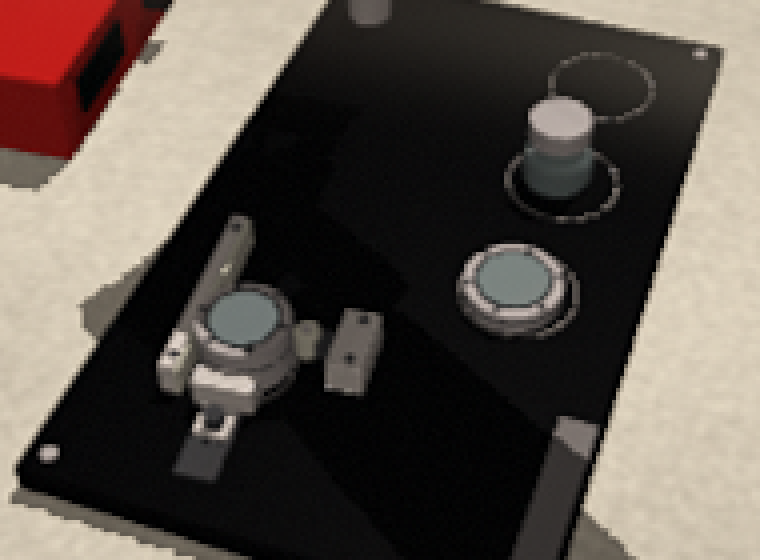

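View pics/t16.png

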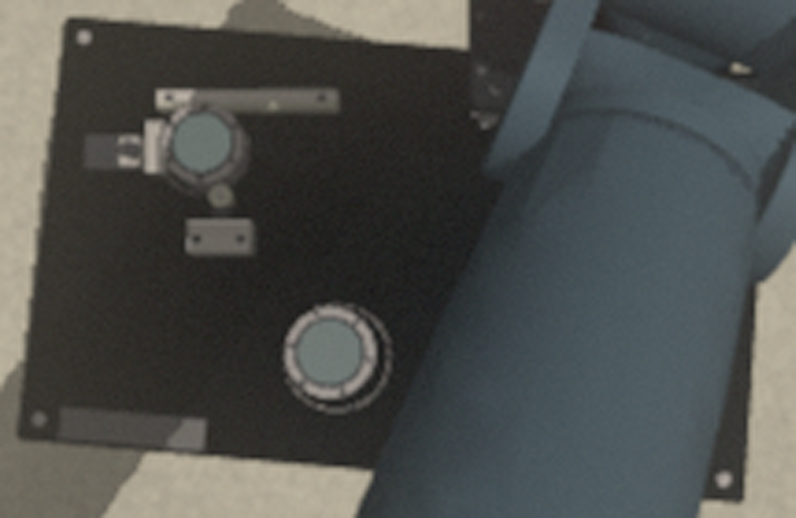

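```bash
python3 - <<'E'
from h import *
print(onz("top",[195+201.5/3.7-.5,125+143.5/3.7-.5],.054),onz("side",[210+246.5/4-.5,170+318.5/4-.5],.054))
print(onz("top",[195+221.5/3.7-.5,125+196.5/3.7-.5],.043))
workorder.hand_in()
E
```

```text
[0.61059425 0.17109087 0.054     ] [0.60921298 0.16867792 0.054     ]
[0.57617832 0.15893308 0.043     ]
the job is handed in; nothing more can be done
```

The chamber is docked and the job is handed in, at about 25 s of the 61 s allowed.

- **What I did:** I gripped the tall chamber in its right-hand parking ring and slid it in the gripper to the dock entrance, against the fence. I let go there, then pushed it from behind with closed, slightly tilted fingers, past the roller (5–7 N) to the end stop. The stop was felt near TCP y = 0.1335. I pressed there with about 11 N for roughly 0.3 s and backed straight off.
- **One push failed:** The fingers' visible ends sit about 20 mm higher than the reported TCP. My first push therefore passed over the glass window with about 1 N and did not move the chamber. The pictures showed this, so I lowered the tool and pushed again.
- **Grip and forces:** For the same reason the grip held only the chamber's top few mm, and the upward force on the tool reached 12.6 N at the fence. In the later pictures the chamber still stood flat. The push past the roller also stayed below the 10–18 N you gave.
- **Last checks:**
  - The top camera puts the chamber at (0.611, 0.171) and the side camera at (0.609, 0.169). My estimate of the nominal seat is (0.611, 0.1755), so it is about 0–2 mm off across the dock and 4–7 mm short along it. At the far end that is close to the 7.5 mm limit.
  - The roller is displaced about 7 mm, so it is pressing on the chamber.
  - The chamber is upright and appears to touch the stop. I could not measure the stop and roller contact forces directly after letting go.
  - The jar and flat chamber look unmoved. I did not check the other things separately at the end.

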